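# Set the nasal spray to the front of the bedside carousel and hold it there

### The job

Set the nasal spray ready for the person in bed: pick the nasal-spray bottle out of the tray on top of the medicine box, stand it in the one empty cup of the revolving caddy, and gently turn the caddy, so that nothing in it topples, until the spray stands at the front, squarely facing the bed (the bed lies straight across the board's far edge, opposite the robot). Finish while still gripping the caddy's centre knob, holding the turntable still; do not let go at the end. Leave all the other things upright and in their places.

Things in the scene. Friction and masses are not known exactly. Their poses are not given: they have to be found in the camera images.
- spray_mid (a point): Nasal-spray bottle: the only thing in the tray with a long, narrow tapered nozzle. White plastic, 80 mm tall, about 35 g, loose, upright. Its round body is 33 mm in diameter up to 53 mm above its foot (grip it there); above are a thin collar and the nozzle. This point is its centre, 40 mm above its foot; z runs up its axis.
- carousel: Revolving caddy, fixed base. Origin at the foot of its turning axis, on the board; x points straight to the bed (the front). On it turns a wooden disc 232 mm wide, top 22 mm above the board, with four round white cups at 90 degrees on an 85 mm radius and a post with a knob in the middle. No stops or detents; stays where it is left; takes about 0.06 N m to turn.
- turntable: The caddy's turning disc with its four cups, post and knob. Origin on the turning axis at board height (same point as the caddy's); its x axis points at cup0, its y axis at cup1 (counter-clockwise seen from above), then cup2 and cup3.
- cup0 (a point): Cup 0 of the four on the caddy: centre of its inner floor, 30 mm above the board. A round open cup, 42 mm inside at the floor and 48 mm at the rim, rim 16 mm above this floor. Turns with the disc. What stands in a cup is loose and can topple if the disc is spun or stopped fast (0.5 rad/s is safe). Three cups each hold a jar; one is empty.
- cup1 (a point): Cup 1 of the four on the caddy: centre of its inner floor, 30 mm above the board. A round open cup, 42 mm inside at the floor and 48 mm at the rim, rim 16 mm above this floor. Turns with the disc. What stands in a cup is loose and can topple if the disc is spun or stopped fast (0.5 rad/s is safe). Three cups each hold a jar; one is empty.
- cup2 (a point): Cup 2 of the four on the caddy: centre of its inner floor, 30 mm above the board. A round open cup, 42 mm inside at the floor and 48 mm at the rim, rim 16 mm above this floor. Turns with the disc. What stands in a cup is loose and can topple if the disc is spun or stopped fast (0.5 rad/s is safe). Three cups each hold a jar; one is empty.
- cup3 (a point): Cup 3 of the four on the caddy: centre of its inner floor, 30 mm above the board. A round open cup, 42 mm inside at the floor and 48 mm at the rim, rim 16 mm above this floor. Turns with the disc. What stands in a cup is loose and can topple if the disc is spun or stopped fast (0.5 rad/s is safe). Three cups each hold a jar; one is empty.
- knob: Round fluted wooden knob on top of the caddy's post, 36 mm in diameter and 37 mm tall, turning with the disc. Origin at the centre of its underside, 120 mm above the board; it is gripped at about 138 mm above the board, above the tops of all the jars (at most 110 mm above the board).
- vitamin_jar_mid (a point): Amber glass jar with a screw cap, 38 mm in diameter, 70 mm tall, loose in one of the caddy's cups; its centre, 35 mm above its foot.
- roll_on_mid (a point): White roll-on with a domed cap, 36 mm in diameter, 73 mm tall, loose in one of the caddy's cups; its centre, 36 mm above its foot.
- balm_pot_mid (a point): Low round balm pot with a metal lid, 40 mm in diameter, 40 mm tall, loose in one of the caddy's cups; its centre, 20 mm above its foot.
- medbox: Grey medicine box, 150 mm (x) by 210 mm (y), fixed; x out of the tilt-out bin's face (bin not needed). Origin under its centre. Its top is an open tray: floor 72 mm above the board, walls 22 mm high. Four loose things stand in its quarters, about 33 mm from the middle along x, 45 mm along y. Most finger room is along y: the next thing begins over 60 mm from the spray's centre.
- tablet_tub_mid (a point): White tablet tub with a wide flat cap, 38 mm in diameter, 64 mm tall, loose in the tray; its centre, 32 mm above its foot.
- carton_mid (a point): Small white carton, 30 by 30 mm, 70 mm tall, loose in the tray; its centre, 35 mm above its foot.
- cream_pot_mid (a point): Low white cream pot, 40 mm in diameter, 34 mm tall, loose in the tray; its centre, 17 mm above its foot.
- mug: White ceramic mug, 80 mm in diameter, 95 mm tall, handle at its +y, loose on the board near the far edge; origin under its centre.
- bowl: Small pale plastic bowl, 120 mm in diameter, 48 mm tall, loose on the board near the far edge; origin under its centre.
- torch: Black torch lying on the board near the far edge, 150 mm long (along its y), 31 mm thick, press button to the bed; origin under its centre.
- hair_grip: Steel hair grip lying on the board, 62 mm long (along its x), 9 mm wide, 4 mm thick; origin under its centre.
Things that resemble listed ones, but are neither listed nor needed, are in the scene too. Leave any pink or yellow look-alike of the part that bears vitamin_jar_mid alone. Leave any blue or red look-alike of the part that bears tablet_tub_mid alone.

How it is judged (in metres and radians):
On the way, in this order (a step that is already met when the one before it is completed fails the run):
1. the spray has been lifted clear of the tray (height (world z) of spray_mid above 0.145 m), for 0.1 s.
2. the spray stands upright in the caddy's empty cup, let go ((horizontal distance between spray_mid and cup0 below 0.01 m or horizontal distance between spray_mid and cup1 below 0.01 m or horizontal distance between spray_mid and cup2 below 0.01 m or horizontal distance between spray_mid and cup3 below 0.01 m) and height (world z) of spray_mid between 0.065 and 0.076 m and angle between spray_mid's own z axis and vertical below 0.15 rad and contact force between the fingers and spray below 0.3 N), for 0.2 s.
At the end, for the whole second after the job is handed in: The spray stands upright in its cup (within 10 mm, 0.15 rad), released, at the front: within 15 mm (10 deg) of the line from the axis straight to the bed. Turntable still (under 0.05 rad/s), its knob gripped with over 3 N. The jars stand in their cups, the tray things upright (all of step 2 and x of spray_mid in the frame of carousel above 0.06 m and y of spray_mid in the frame of carousel between -0.015 and 0.015 m and angular speed of turntable below 0.05 rad/s and angle between each of vitamin_jar_mid, roll_on_mid, balm_pot_mid, tablet_tub_mid, carton_mid, cream_pot_mid's own z axis and vertical below 0.2 rad and horizontal distance between vitamin_jar_mid and carousel between 0.073 and 0.097 m and horizontal distance between roll_on_mid and carousel between 0.073 and 0.097 m and horizontal distance between balm_pot_mid and carousel between 0.073 and 0.097 m and contact force between the fingers and knob above 3 N); the arm keeps its last pose, push and grip.
It fails at once if a jar, or another thing in the tray, is knocked over (angle between any of vitamin_jar_mid, roll_on_mid, balm_pot_mid, tablet_tub_mid, carton_mid, cream_pot_mid's own z axis and vertical above 0.7 rad).
It fails at once if another thing in the tray is shifted by more than 40 mm (distance of any of tablet_tub_mid, carton_mid, cream_pot_mid from where it was at the start of the episode above 0.04 m).
It fails at once if the mug, bowl, torch or hair grip is shifted by more than 40 mm (distance of any of mug, bowl, torch, hair_grip from where it was at the start of the episode above 0.04 m).
It also fails if it takes over 72 s, if anything falls off the work surface, if the arm or the gripper's body presses on something with over 40 N, if the wrist force passes 120 N, or if a joint passes its speed limit or range.

### The arm

A 6-joint arm with a two-finger parallel gripper is mounted at the origin on the work surface. World frame = base frame: x ahead of the robot, y to its left, z up, the work surface at z = 0. Lengths are in mm, angles in degrees, forces in N, time in s.
With the tool pointing down it reaches from about 350 to 850 mm from the base axis. Payload 8.1 kg.
Tool frame: the origin (TCP) lies between the finger pads; the fingertips stand 14 mm ahead of it and the grasp point (between the pads) lies 5 mm behind it; z points along the fingers, x is the direction in which the jaws open and shut, and the axes are right-handed (so a half turn about z gives the same grasp; the last joint's range is limited). The gripper opens to 85 mm and grips with 20 to 120 N. Pads are 22 mm wide; open, the fingers measure 114 mm over their backs; the gripper's body (76 mm by 85 mm) begins 54 mm behind the grasp point. The pads swing forward as they close: fully open they stand 13 mm farther back than shut.
Start: joints at [64.435, 7.471, 85.268, -0, 87.261, -4.893], TCP at [211.793, 561.382, 245.292] pointing down, gripper open.
Joint ranges: [-169.43, 169.43], [-51.17, 129.36], [1.28, 143.12], [-76.62, 256.62], [0, 156.53], [-152.29, 152.29]. Speed limits (degrees/s): [136.94, 136.94, 159.86, 180, 180, 180].

### API

Orientations are given as [roll, pitch, yaw] about the fixed x, y, z axes, in that order (R = Rz(yaw) Ry(pitch) Rx(roll)).
In Python, from bench import r, vision, job gives the robot as it stands.
- The arm moves only by the tool send_rows, never from a script. Its arguments are lists of equal length, an entry for each row: "dp": the shift along the world's x, y, z in mm, a list of three; "rot": the turn, a rotation vector about the world's x, y, z in rad, a list of three. In form: {"dp": [[tx, ty, tz], ...], "rot": [[wx, wy, wz], ...]}. A call has 1 to 5 rows; each row is the pose to reach, as a shift and turn from the pose commanded when the call began; what a row does not reach only later rows make up. A row lasts 1/8 s, in which the tool goes at most 62.5 mm and 10.7 degrees, less where a joint would pass 70% of its speed; a pose out of reach is approached as far as the arm can. A call with a gripper value outside its range is refused whole. "jaw" is the finger opening in mm, from 0 to 85.4, set as the call begins (left out, the last holds). The fingers move at their own pace and stop on an object; "force" is the grip in N (left out, the last holds). Time passes only in rows, so rows that repeat a pose let the fingers close. It gives the time, the measured TCP pose, the force and the opening at its end, in the units of the state.
- r.sense(): the state, without advancing time (a new reading comes with each control period).
- vision.snapshot(name): name is "scene" or "side" or "wrist"; returns a dict with "pixels" (400x640x3 uint8, red, green, blue), "depth" (400x640 float32, mm along the optical axis (not along the pixel's ray), 0 where there is no reading), "intrinsics" (3x3 intrinsics, pixels), "k1" (the pictures are not rectified: a ray, as slopes to the right and down, at radius r is drawn at 1 + k1 r^2 times it, then the intrinsics apply), "world_from_camera" (4x4, takes a point from camera to world coordinates); the wrist camera has in their place "T_tool_cam" (4x4, takes a point from camera to tool coordinates, whose origin is the TCP and whose axes are the tool frame's). Camera axes: x right, y down, z forward; pixel columns grow to the right and rows downward; lengths in mm; the calibration is good to about 2 mm. A picture is of the moment at which its call begins: read the wrist's pose just before it.
- job.hand_in(): hands the job in, once; it reports no verdict.
The state is a dict: "time": time; "joint_pos": joint angles; "qd": joint speeds; "joint_efforts": joint torques, N m; "tool_pos": TCP position; "tcp_rot": TCP orientation; "ft_force": force on the tool from outside, world axes, zero at the start; "wrist_torque": the same for the moment, N m; "finger_gap": finger opening in mm.
Only numpy, scipy, OpenCV 4.12 (cv2) and the standard library are available. Lean on these libraries where they do the work, as an engineer would, in place of code of your own. Each camera call takes 0.05 s, during which the arm holds its last target.

## Working session

There is one attempt and no reset: what is moved stays moved. The work goes in short steps, Python scripts to look and compute and a tool call to move; the robot and the scene stay as the last step left them, time stands still between calls to the robot, and variables do not carry over. Pictures are saved under pics/ and viewed, and the job is handed in when it is done.

Besides the shell and the picture viewer there is one more tool, called after "Emit:" as name(argument=value, ...) on one line, values as JSON. send_rows: Moves the arm, as the interface text tells. Its arguments: {"type":"object","properties":{"dp":{"type":"array"},"rot":{"type":"array"},"jaw":{"type":"number"},"force":{"type":"number"}},"required":["dp","rot"]}

```bash
ls; mkdir -p pics; cat > h.py <<'E'
import numpy as np, cv2
from bench import r, vision, job
from scipy.spatial.transform import Rotation as R
def tcpT(s):
    T=np.eye(4);T[:3,:3]=R.from_euler('xyz',s['tcp_rot'],degrees=True).as_matrix();T[:3,3]=s['tool_pos'];return T
def snap(n):
    s=r.sense(); v=vision.snapshot(n)
    v['T']=v['world_from_camera'] if n!='wrist' else tcpT(s)@np.array(v['T_tool_cam'])
    v['T']=np.array(v['T']);return v
def save(v,f,box=None,k=1):
    im=cv2.cvtColor(v['pixels'],cv2.COLOR_RGB2BGR)
    if box: im=im[box[1]:box[3],box[0]:box[2]]
    if k!=1: im=cv2.resize(im,None,fx=k,fy=k,interpolation=cv2.INTER_CUBIC)
    cv2.imwrite('pics/'+f,im)
def ray(v,u,w):
    K=np.array(v['intrinsics']); p=cv2.undistortPoints(np.array([[[u,w]]],float),K,np.array([v['k1'],0,0,0],float))[0,0]
    return np.array([p[0],p[1],1.])
def pt(v,u,w,d=None):
    if d is None:
        a=v['depth'][int(w)-1:int(w)+2,int(u)-1:int(u)+2];a=a[a>0];d=np.median(a) if len(a) else np.nan
    return (v['T']@np.append(ray(v,u,w)*d,1))[:3]
def atz(v,u,w,z):
    o=v['T'][:3,3];q=v['T'][:3,:3]@ray(v,u,w);return o+q*(z-o[2])/q[2]
def cloud(v):
    h,w=v['depth'].shape;uu,vv=np.meshgrid(np.arange(w),np.arange(h))
    K=np.array(v['intrinsics']);p=cv2.undistortPoints(np.stack([uu,vv],-1).reshape(-1,1,2).astype(float),K,np.array([v['k1'],0,0,0],float))[:,0]
    d=v['depth'].reshape(-1,1);c=np.hstack([p,np.ones((len(p),1))])*d
    return (c@v['T'][:3,:3].T+v['T'][:3,3]).reshape(h,w,3)
E
python3 - <<'E'
from h import *
for n in('scene','side','wrist'):
    v=snap(n);save(v,n+'0.png');print(n,v['intrinsics'],v['k1'],v['T'].round(2))
print(r.sense())
E
```

```text
pics
scene [[487.63777285   0.         316.4750888 ]
 [  0.         487.63777285 200.97359146]
 [  0.           0.           1.        ]] 0.016031490916561707 [[ 4.50000e-01  7.60000e-01 -4.70000e-01  1.22304e+03]
 [ 8.90000e-01 -3.90000e-01  2.40000e-01 -3.78790e+02]
 [-0.00000e+00 -5.30000e-01 -8.50000e-01  1.32211e+03]
 [ 0.00000e+00  0.00000e+00  0.00000e+00  1.00000e+00]]
side [[475.38031445   0.         319.35213575]
 [  0.         475.38031445 198.93003811]
 [  0.           0.           1.        ]] 0.039323366470342576 [[-9.8000e-01 -1.6000e-01  1.2000e-01  4.1467e+02]
 [-2.0000e-01  7.2000e-01 -6.7000e-01  7.0104e+02]
 [ 1.0000e-02 -6.8000e-01 -7.3000e-01  9.1988e+02]
 [ 0.0000e+00  0.0000e+00  0.0000e+00  1.0000e+00]]
wrist [[291.64009843   0.         318.6479454 ]
 [  0.         291.64009843 199.06793045]
 [  0.           0.           1.        ]] -0.01668450637601226 [[ 3.5000e-01  8.9000e-01  2.8000e-01  1.3983e+02]
 [ 9.4000e-01 -3.4000e-01 -1.1000e-01  5.8910e+02]
 [-0.0000e+00  3.0000e-01 -9.5000e-01  3.7352e+02]
 [ 0.0000e+00  0.0000e+00  0.0000e+00  1.0000e+00]]
{'time': 0.15, 'joint_pos': array([ 6.44362860e+01,  7.50644669e+00,  8.53143481e+01, -4.13034302e-04,
        8.72606957e+01, -4.89324111e+00]), 'qd': array([-0.00321766, -0.14930494, -0.11889275, -0.01103982, -0.12447375,
        0.02720254]), 'joint_efforts': array([ 9.85261395e-04, -5.70069230e+01, -5.01156986e+01, -2.26339353e-04,
        9.65505838e-03,  4.68470702e-07]), 'tool_pos': array([211.60875722, 561.02631295, 244.47779715]), 'tcp_rot': array([-1.79993460e+02,  8.12287223e-02,  6.93295518e+01]), 'ft_force': array([-0.80807305,  0.30695752, -0.60802757]), 'wrist_torque': array([0.03956898, 0.00102743, 0.01020858]), 'finger_gap': 85.44578041372337}
```

View pics/scene0.png

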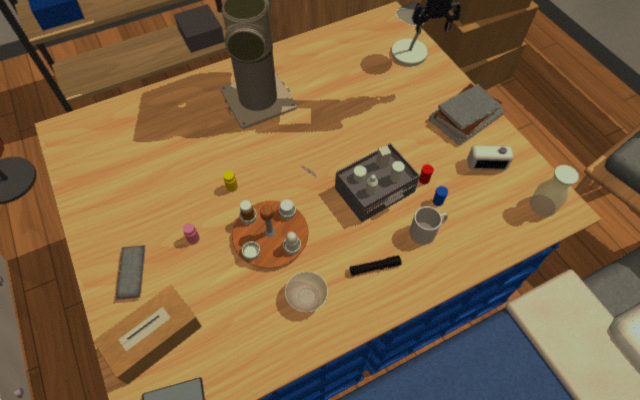

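View pics/side0.png

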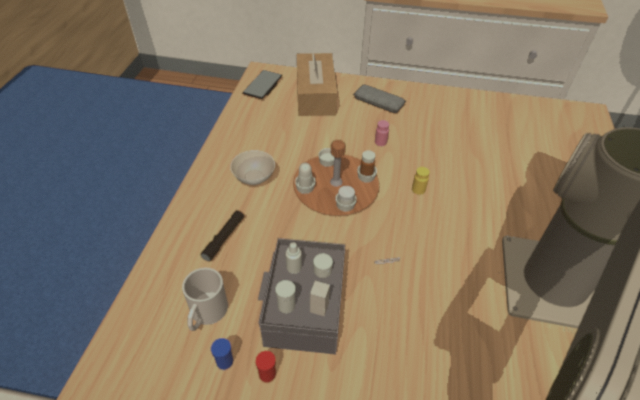

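View pics/wrist0.png

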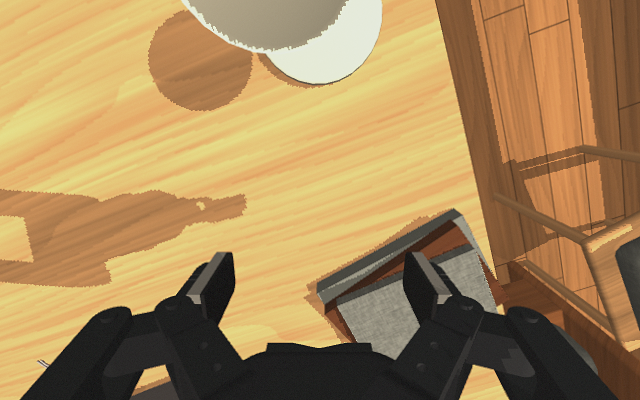

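```bash
python3 - <<'E'
from h import *
v=snap('scene');save(v,'s1.png',(210,130,450,290),3.3)
w=snap('side');save(w,'d1.png',(230,120,400,370),2.4)
for n,x in(('scene',v),('side',w)): np.save(n+'.npy',cloud(x))
E
```

```text
(no output)
```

View pics/s1.png

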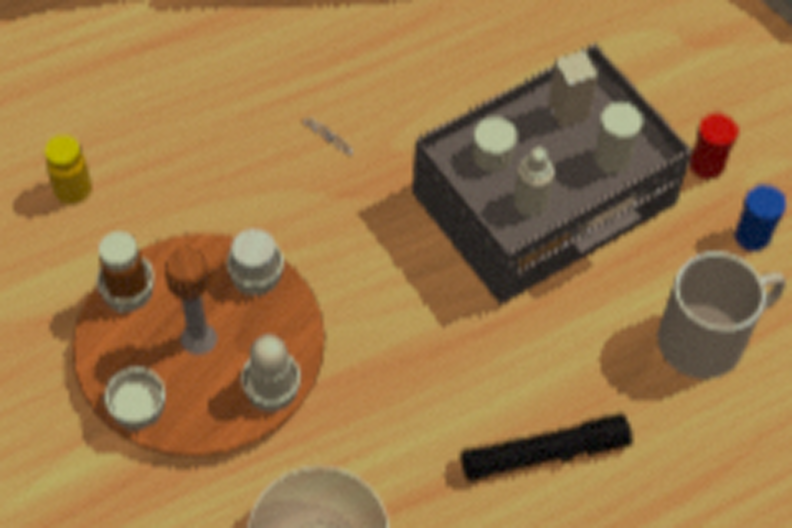

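View pics/d1.png

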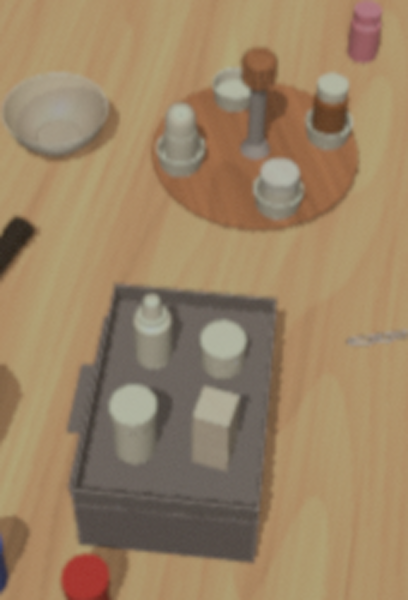

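```bash
python3 - <<'E'
from h import *
def fitc(p):
    A=np.c_[2*p,np.ones(len(p))];s=np.linalg.lstsq(A,(p**2).sum(1),rcond=None)[0];return s[:2],np.sqrt(s[2]+s[:2]@s[:2])
for n in('scene','side'):
    C=np.load(n+'.npy');print(n,np.isfinite(C).all())
    P=C.reshape(-1,3)
    # coarse: tray & caddy
    im_roi={'scene':{'spray':(362,170,385,196),'caddy':(228,190,312,270),'tray':(330,143,420,220)},'side':{'spray':(284,240,304,276),'caddy':(290,138,382,215),'tray':(262,235,348,350)}}[n]
    x0,y0,x1,y1=im_roi['caddy'];Q=C[y0:y1,x0:x1].reshape(-1,3)
    d=Q[(abs(Q[:,2]-22)<4)];hull=cv2.convexHull(d[:,:2].astype(np.float32))[:,0];print('disc',len(d),fitc(hull))
    k=Q[Q[:,2]>120];print('knob',len(k),k.mean(0),k.min(0),k.max(0))
    kt=Q[Q[:,2]>150];print('top',len(kt),kt.mean(0))
    x0,y0,x1,y1=im_roi['spray'];Q=C[y0:y1,x0:x1].reshape(-1,3)
    for a,b in((85,115),(115,126),(126,140),(140,156)):
        k=Q[(Q[:,2]>a)&(Q[:,2]<b)];print('spray',a,len(k),k.mean(0).round(1),k.min(0).round(1),k.max(0).round(1))
    x0,y0,x1,y1=im_roi['tray'];Q=C[y0:y1,x0:x1].reshape(-1,3)
    k=Q[(Q[:,2]>88)&(Q[:,2]<99)];print('trayrim',cv2.minAreaRect(k[:,:2].astype(np.float32)))
    k=Q[(abs(Q[:,2]-72)<4)];print('floor',len(k),k[:,2].mean(),cv2.minAreaRect(k[:,:2].astype(np.float32)))
E
```

```text
scene True
disc 2286 (array([ 541.55419301, -192.53623207]), np.float64(114.97718688896646))
knob 207 [ 647.0743201  -220.92526326  323.48284762] [ 524.49671377 -378.78630103  120.49196235] [1223.04072827 -173.94080894 1322.10719764]
top 138 [ 694.86435781 -233.92757112  416.57605267]
spray 85 96 [566.1 129.8 100.2] [515.9 116.3  85.1] [618.1 154.7 114.8]
spray 115 31 [582.1 128.1 122.2] [561.1 115.7 115.9] [593.  148.3 125.7]
spray 126 45 [581.5 129.1 131.9] [562.7 118.8 126.7] [592.9 145.6 139.4]
spray 140 27 [577.5 131.2 147.7] [568.8 124.5 141.3] [584.3 138.8 154.2]
trayrim ((596.4470825195312, 180.2904052734375), (263.3271789550781, 214.0227813720703), 5.7704620361328125)
floor 1380 71.52676181769536 ((589.7698974609375, 179.71621704101562), (250.45956420898438, 211.9945526123047), 5.059289455413818)
side True
disc 2614 (array([ 524.26244283, -225.87247308]), np.float64(139.21572300905726))
knob 268 [522.16127207 -83.48058836 232.57587321] [ 414.67311146 -205.08957519  120.40074382] [554.6781656  701.04155389 919.87650372]
top 148 [511.89468766  -6.97703592 309.95666994]
spray 85 185 [573.6 128.2  97. ] [556.7  75.3  85.1] [608.  153.1 114.5]
spray 115 70 [569.9 143.6 121.3] [557.2 120.9 115.1] [588.6 151.  126. ]
spray 126 102 [571.1 140.4 131.6] [558.4 122.2 126.3] [587.  150.2 139.2]
spray 140 55 [572.5 137.  148.1] [565.6 128.6 140.6] [581.1 143.6 153.4]
trayrim ((538.4337158203125, 177.25436401367188), (149.97373962402344, 214.07669067382812), 5.561177730560303)
floor 3900 71.36115472992567 ((541.5560913085938, 178.06976318359375), (155.53927612304688, 212.70556640625), 5.529141426086426)
```

```bash
python3 - <<'E'
from h import *
v=snap('scene');w=snap('side')
# board far edge pixels read from scene picture, approx
for n,x,pts in(('scene',v,[(300,377),(558,240),(590,217),(270,392)]),('side',w,[(245,75),(150,240),(70,395)])):
    for p in pts: print(n,p,atz(x,*p,0).round(1))
print('cup rim', atz(v,251,244,46), 'side rim',atz(w,327,151,46))
E
```

```text
scene (300, 377) [ 954.9 -293.     0. ]
scene (558, 240) [950.3 576.3   0. ]
scene (590, 217) [933.1 718.8   0. ]
scene (270, 392) [ 953.1 -377.6    0. ]
side (245, 75) [ 938.  -654.5    0. ]
side (150, 240) [944.2  81.9   0. ]
side (70, 395) [927.8 452.    0. ]
cup rim [ 564.84238698 -260.46936847   46.        ] side rim [ 578.74208571 -277.33422607   46.        ]
```

Candidates for the spray, by scene pixel:
- (372,180): bottle with a long, narrow nozzle.
- (398,168): tub with a wide flat cap.
- (384,152): carton.
- (360,172): low cream pot.
- (291,240): domed roll-on, in the caddy.

I choose (372,180), which the crop confirms. It sits at about (574,134). The empty cup is at scene (251,250), and the board's far edge runs along y, so the front is +x.

Emit:
send_rows(dp=[[35,-40,0],[75,-88,0],[115,-136,0],[155,-183,0],[195,-230,0]], rot=[[0,0,0.05],[0,0,0.1],[0,0,0.15],[0,0,0.2],[0,0,0.25]])

```text
time: 0.98
tool_pos: [407.8, 329.8, 245.5]
tcp_rot: [180.0, -0.0, 83.8]
ft_force: [0.2, 0.7, -0.1]
finger_gap: 85.4
```

Emit:
send_rows(dp=[[40,-47,0],[80,-94,0],[120,-141,0],[150,-180,0],[167,-197,0]], rot=[[0,0,0.05],[0,0,0.1],[0,0,0.15],[0,0,0.2],[0,0,0.207]])

```text
time: 1.6
tool_pos: [575.1, 131.7, 245.2]
tcp_rot: [180.0, 0.0, 95.4]
ft_force: [-0.4, 0.0, 0.1]
finger_gap: 85.5
```

Emit:
send_rows(dp=[[0,0,0],[0,0,0]], rot=[[0,0,0],[0,0,0]], jaw=62)

```text
time: 1.85
tool_pos: [573.4, 134.9, 245.1]
tcp_rot: [-180.0, -0.0, 95.5]
ft_force: [-0.5, -0.5, 0.8]
finger_gap: 61.9
```

```bash
python3 - <<'E'
from h import *
v=snap('wrist');save(v,'w1.png');np.save('w1c.npy',cloud(v));s=r.sense();print(s['time'],s['tool_pos'],s['tcp_rot'],s['joint_pos'],s['finger_gap'])
np.save('w1T.npy',v['T'])
C=cloud(v).reshape(-1,3)
near=(abs(C[:,0]-574)<30)&(abs(C[:,1]-134)<30)
for a,b in((85,122),(126,130),(130,141),(141,153)):
    k=C[near&(C[:,2]>a)&(C[:,2]<b)]
    if len(k):print(a,len(k),k.mean(0).round(1),k.min(0).round(1),k.max(0).round(1))
for z in (72,92,112,152):
    # pixel for tcp below
    p=np.linalg.inv(v['T'])@np.array([s['tool_pos'][0],s['tool_pos'][1],z,1]);print(z,(p[:2]/p[2]*291.6+[318.6,199]).round(0))
E
```

```text
1.9 [573.23810477 135.18179612 245.25336083] [-1.79981249e+02 -1.66083759e-02  9.55487124e+01] [ 8.27152207e+00  5.78700798e+00  8.70865483e+01  1.75021222e-02
  8.71443850e+01 -8.72780677e+01] 61.92527068189586
85 258 [560.7 134.1 104.6] [557.9 119.1  85.2] [572.1 149.4 122. ]
126 247 [568.5 134.9 127.4] [559.  119.7 126. ] [588.5 150.8 129.9]
130 323 [569.9 134.8 134.7] [561.6 122.7 130.1] [585.1 147.3 141. ]
141 277 [571.9 134.7 149.5] [566.3 127.2 141.1] [580.7 142.5 153. ]
72 [318. 182.]
92 [318. 187.]
112 [317. 193.]
152 [317. 207.]
```

View pics/w1.png

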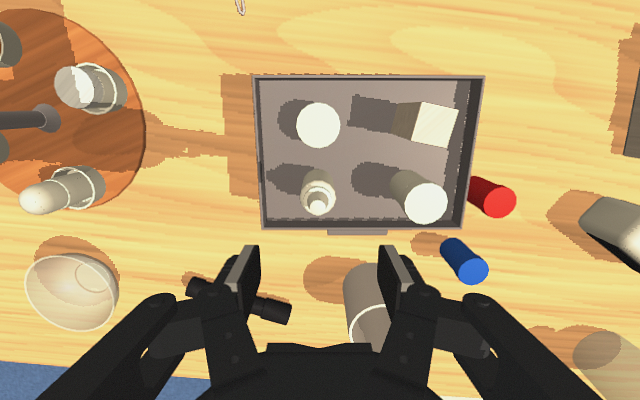

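The wrist view shows the nozzle at (318,203), between the jaws, with the tub at (420,195), cream pot (318,125) and carton (433,122). The measured spray is at (574,135) with its top at 152. Descending.

Emit:
send_rows(dp=[[0,0,-35],[0,0,-75],[0,0,-110],[0,0,-130],[0,0,-138]], rot=[[0,0,0],[0,0,0],[0,0,0],[0,0,0],[0,0,0]])

```text
time: 2.52
tool_pos: [573.0, 135.0, 106.4]
tcp_rot: [-179.9, -0.0, 95.6]
ft_force: [-0.2, -0.5, 0.1]
finger_gap: 62.1
```

Emit:
send_rows(dp=[[0,0,0],[0,0,0],[0,0,0],[0,0,0]], rot=[[0,0,0],[0,0,0],[0,0,0],[0,0,0]], jaw=25, force=25)

```text
time: 3.02
tool_pos: [574.9, 134.5, 108.9]
tcp_rot: [179.8, -0.0, 95.5]
ft_force: [-0.1, -0.3, 5.6]
finger_gap: 32.3
```

Emit:
send_rows(dp=[[0,0,10],[0,0,30],[0,0,60],[0,0,90],[0,0,110]], rot=[[0,0,0],[0,0,0],[0,0,0],[0,0,0],[0,0,0]])

```text
time: 3.65
tool_pos: [574.6, 134.5, 220.4]
tcp_rot: [179.8, -0.0, 95.5]
ft_force: [0.0, -0.7, 0.0]
finger_gap: 32.5
```

Emit:
send_rows(dp=[[0,0,0],[0,0,0]], rot=[[0,0,0],[0,0,0]])

```text
time: 3.9
tool_pos: [573.2, 134.3, 216.1]
tcp_rot: [-179.9, 0.0, 95.5]
ft_force: [0.1, -0.5, 0.2]
finger_gap: 32.4
```

```bash
python3 - <<'E'
from h import *
s=r.sense();print(s['time'],s['tool_pos'],s['finger_gap'])
v=snap('wrist');save(v,'w2.png')
w=snap('side');save(w,'d2.png',(240,100,400,360),2.2);C=cloud(w).reshape(-1,3)
near=(abs(C[:,0]-574)<30)&(abs(C[:,1]-134)<40)&(C[:,2]>160)&(C[:,2]<215)
k=C[near];print(len(k),k.min(0),k.max(0))
v=snap('scene')
def fitc(p):
    A=np.c_[2*p,np.ones(len(p))];s=np.linalg.lstsq(A,(p**2).sum(1),rcond=None)[0];return s[:2].round(1),np.sqrt(s[2]+s[:2]@s[:2]).round(1)
for n,x in(('scene',v),('side',w)):
    C=cloud(x).reshape(-1,3)
    near=np.hypot(C[:,0]-541,C[:,1]+193)<130
    k=C[near&(abs(C[:,2]-22)<3)];hl=cv2.convexHull(k[:,:2].astype(np.float32))[:,0];print(n,'disc',fitc(hl),cv2.minEnclosingCircle(hl))
    near=np.hypot(C[:,0]-541,C[:,1]+193)<35
    k=C[near&(C[:,2]>122)&(C[:,2]<160)];print('knob',len(k),k.min(0).round(1),k.max(0).round(1))
    k=C[near&(C[:,2]>153)&(C[:,2]<160)];print('ktop',len(k),k.mean(0).round(1),k.min(0).round(1),k.max(0).round(1))
    near=np.hypot(C[:,0]-572,C[:,1]+270)<32
    k=C[near&(C[:,2]>42)&(C[:,2]<49)];print('rim',len(k),k.min(0).round(1),k.max(0).round(1),fitc(k[:,:2]))
    k=C[near&(abs(C[:,2]-30)<4)];print('cupfloor',len(k),k.mean(0).round(1),k.min(0).round(1),k.max(0).round(1))
E
```

```text
3.9 [573.20784199 134.30243674 216.1440014 ] 32.378031511136086
127 [554.72674278 132.89195191 176.90028957] [583.66618792 165.44956478 214.7519116 ]
scene disc (array([ 541.6, -192.5]), np.float64(114.5)) ((542.4141235351562, -192.90362548828125), 116.92428588867188)
knob 169 [ 524.2 -210.4  122.5] [ 559.9 -173.4  159.7]
ktop 69 [ 540.8 -191.7  155.5] [ 524.2 -208.3  153. ] [ 557.4 -175.6  159.7]
rim 39 [ 552.  -294.7   42.1] [ 603.5 -242.5   48.9] (array([ 578.8, -268.6]), np.float64(25.2))
cupfloor 143 [ 576.4 -267.9   30. ] [ 552.8 -289.9   26.1] [ 603.5 -246.    33.9]
side disc (array([ 534. , -188.6]), np.float64(112.5)) ((538.473876953125, -189.56085205078125), 116.39556121826172)
knob 236 [ 518.7 -206.2  122.3] [ 555.  -167.8  159.2]
ktop 95 [ 536.5 -188.1  155.8] [ 520.  -206.2  153.1] [ 552.4 -171.9  159.2]
rim 40 [ 556.5 -291.2   42.2] [ 600.3 -241.1   48.5] (array([ 575.7, -265.8]), np.float64(23.9))
cupfloor 110 [ 577.8 -268.6   30.1] [ 556.6 -294.6   26.7] [ 597.1 -241.2   33.9]
```

View pics/d2.png

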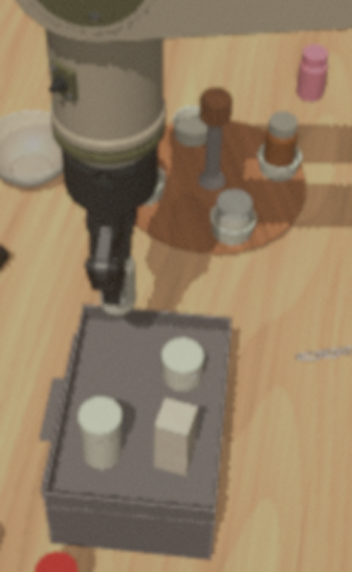

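View pics/w2.png

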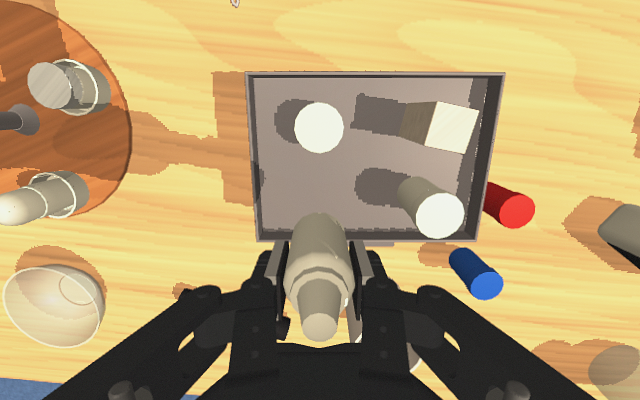

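Emit:
send_rows(dp=[[0,-20,0],[1,-60,0],[1,-110,0],[2,-160,0],[2,-210,0]], rot=[[0,0,0],[0,0,0],[0,0,0],[0,0,0],[0,0,0]])

```text
time: 4.68
tool_pos: [575.1, -78.2, 216.9]
tcp_rot: [-180.0, 0.0, 95.5]
ft_force: [0.9, 0.2, 0.0]
finger_gap: 32.7
```

Emit:
send_rows(dp=[[0,-50,0],[1,-100,0],[1,-145,0],[1,-177,0],[1,-191,0]], rot=[[0,0,0],[0,0,0],[0,0,0],[0,0,0],[0,0,0]])

```text
time: 5.3
tool_pos: [575.7, -269.1, 216.6]
tcp_rot: [-179.9, -0.0, 95.4]
ft_force: [-0.1, -0.0, -0.5]
finger_gap: 32.2
```

Emit:
send_rows(dp=[[0,0,0],[0,0,0],[0,0,0]], rot=[[0,0,0],[0,0,0],[0,0,0]])

```text
time: 5.68
tool_pos: [577.1, -265.4, 217.4]
tcp_rot: [180.0, -0.0, 95.6]
ft_force: [0.1, -0.3, -0.7]
finger_gap: 32.0
```

```bash
python3 - <<'E'
from h import *
s=r.sense();print(s['time'],s['tool_pos'],s['tcp_rot'],s['joint_pos'],s['finger_gap'])
v=snap('wrist');save(v,'w3.png');C=cloud(v);np.save('w3c.npy',C);P=C.reshape(-1,3)
import pickle;pickle.dump(v,open('w3.pkl','wb'))
def fitc(p):
    A=np.c_[2*p,np.ones(len(p))];s=np.linalg.lstsq(A,(p**2).sum(1),rcond=None)[0];return s[:2].round(1),np.sqrt(s[2]+s[:2]@s[:2]).round(1)
near=np.hypot(P[:,0]-577,P[:,1]+267)<32
k=P[near&(P[:,2]>44)&(P[:,2]<48)];print('rim',len(k),fitc(k[:,:2]),k.min(0),k.max(0))
k=P[near&(abs(P[:,2]-30)<1.5)];print('floor',len(k),k.mean(0),k.min(0),k.max(0))
near=np.hypot(P[:,0]-540,P[:,1]+191)<35
k=P[near&(P[:,2]>154)&(P[:,2]<160)];print('ktop',len(k),k.mean(0),k.min(0),k.max(0))
near=np.hypot(P[:,0]-540,P[:,1]+191)<135
k=P[near&(abs(P[:,2]-22)<2)];hl=cv2.convexHull(k[:,:2].astype(np.float32))[:,0];print('disc',cv2.minEnclosingCircle(hl),fitc(hl))
E
```

```text
5.675 [ 577.05049409 -265.35231112  217.39068162] [ 1.79995006e+02 -1.09552570e-02  9.56020770e+01] [-2.93253149e+01  1.36264899e+01  8.12709261e+01  1.18845077e-02
  8.51047620e+01 -1.24928406e+02] 31.982743244980792
rim 379 (array([ 576.2, -266.1]), np.float64(24.7)) [ 550.55761757 -291.5665823    44.01607247] [ 602.46311324 -239.91419943   47.96299196]
floor 999 [ 576.63230036 -265.96942624   30.53183983] [ 552.49999088 -287.1794525    28.54096273] [ 598.13452441 -244.29430195   31.49548707]
ktop 1878 [ 537.61087622 -191.13823844  156.76146368] [ 520.86965838 -207.19686991  154.00329997] [ 555.02275211 -173.09213261  159.66341504]
disc ((537.988037109375, -189.65231323242188), 115.55948638916016) (array([ 538.1, -190.4]), np.float64(114.5))
```

View pics/w3.png

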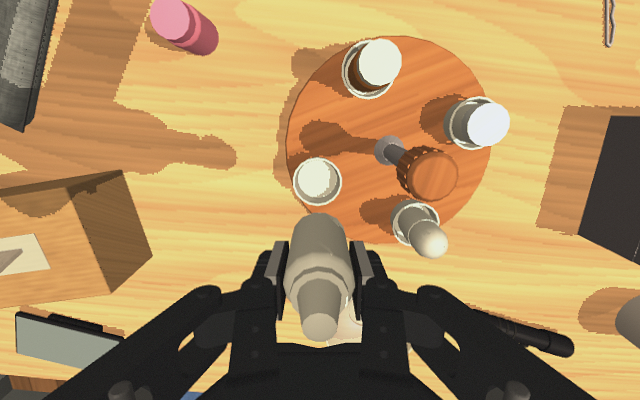

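The cup is at (317,180) in the wrist view and measures (576.5,-266). The knob axis measures (538,-191), so the radius is 84.5 mm, which matches the given 85. The cup angle is about -63°. Lowering now.

Emit:
send_rows(dp=[[0,0,-25],[0,0,-60],[0,0,-90],[-0.5,0,-112],[-0.5,0,-125]], rot=[[0,0,0],[0,0,0],[0,0,0],[0,0,0],[0,0,0]])

```text
time: 6.35
tool_pos: [575.8, -265.6, 90.9]
tcp_rot: [-179.9, -0.1, 95.6]
ft_force: [0.5, -0.6, 0.4]
finger_gap: 32.1
```

Emit:
send_rows(dp=[[0,0,-8],[0,0,-16],[0,0,-22],[0,0,-25],[0,0,-25]], rot=[[0,0,0],[0,0,0],[0,0,0],[0,0,0],[0,0,0]])

```text
time: 6.98
tool_pos: [576.4, -266.7, 67.5]
tcp_rot: [180.0, 0.0, 95.5]
ft_force: [-0.2, 1.0, 0.5]
finger_gap: 32.4
```

Emit:
send_rows(dp=[[0,0,-1],[0,0,-2],[0,0,-2]], rot=[[0,0,0],[0,0,0],[0,0,0]])

```text
time: 7.35
tool_pos: [577.0, -266.7, 66.9]
tcp_rot: [179.9, 0.0, 95.5]
ft_force: [-2.3, 3.0, 8.4]
finger_gap: 32.4
```

```bash
python3 - <<'E'
from h import *
s=r.sense();print(s['time'],s['tool_pos'],s['ft_force'],s['finger_gap'])
save(snap('wrist'),'w4.png');save(snap('side'),'d4.png',(250,100,410,260),3)
E
```

```text
7.35 [ 576.96758825 -266.71716656   66.87451257] [-2.310128    3.00445727  8.36391413] 32.4429769772991
```

View pics/w4.png

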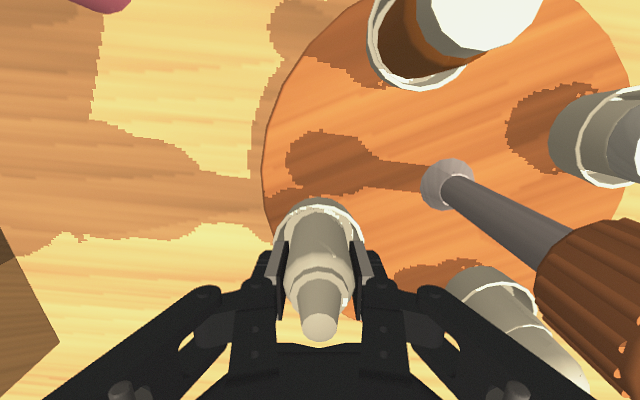

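View pics/d4.png

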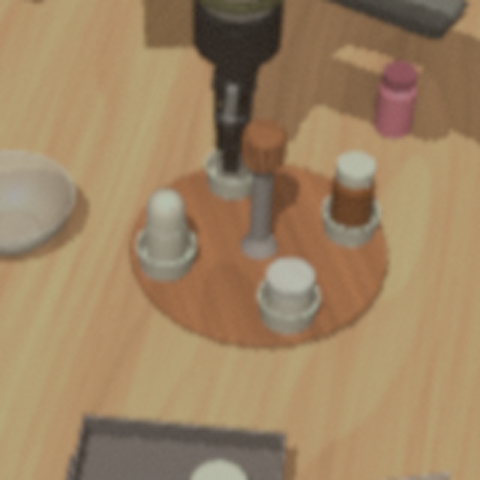

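The spray is in the cup, with a contact force of about 8 N up. Raising a hair, then releasing.

Emit:
send_rows(dp=[[0,0,1],[0,0,1]], rot=[[0,0,0],[0,0,0]])

```text
time: 7.7
tool_pos: [576.7, -266.8, 66.9]
tcp_rot: [179.9, 0.0, 95.5]
ft_force: [-0.9, 0.6, 4.4]
finger_gap: 32.4
```

Emit:
send_rows(dp=[[0,0,0],[0,0,0],[0,0,0],[0,0,0]], rot=[[0,0,0],[0,0,0],[0,0,0],[0,0,0]], jaw=58)

```text
time: 8.2
tool_pos: [576.2, -266.6, 66.1]
tcp_rot: [-180.0, -0.0, 95.5]
ft_force: [0.1, -0.2, 1.0]
finger_gap: 58.2
```

Emit:
send_rows(dp=[[0,0,8],[0,0,30],[0,0,65],[0,0,105],[0,0,150]], rot=[[0,0,0],[0,0,0],[0,0,0],[0,0,0],[0,0,0]])

```text
time: 8.82
tool_pos: [576.3, -266.6, 219.3]
tcp_rot: [179.9, 0.0, 95.5]
ft_force: [1.6, -0.7, 0.2]
finger_gap: 58.2
```

Emit:
send_rows(dp=[[0,0,10],[0,0,10],[0,0,10]], rot=[[0,0,0],[0,0,0],[0,0,0]])

```text
time: 9.2
tool_pos: [575.6, -266.2, 224.8]
tcp_rot: [-179.9, -0.1, 95.5]
ft_force: [-0.5, 0.9, 0.3]
finger_gap: 58.1
```

```bash
cat > look.py <<'E'
from h import *
import sys
t=sys.argv[1];cx,cy=float(sys.argv[2]),float(sys.argv[3])
s=r.sense();print(s['time'],s['tool_pos'],s['tcp_rot'],s['joint_pos'].round(1),s['ft_force'],s['finger_gap'])
v=snap('wrist');save(v,'w'+t+'.png');w=snap('side');save(w,'d'+t+'.png',(250,100,410,260),3)
def fitc(p):
    A=np.c_[2*p,np.ones(len(p))];s=np.linalg.lstsq(A,(p**2).sum(1),rcond=None)[0];return s[:2].round(1),np.sqrt(s[2]+s[:2]@s[:2]).round(1)
for x in(v,w,snap('scene')):
    P=cloud(x).reshape(-1,3)
    n=np.hypot(P[:,0]-cx,P[:,1]-cy)
    k=P[(n<32)&(P[:,2]>44)&(P[:,2]<48)];print('rim',len(k),fitc(k[:,:2]) if len(k)>10 else '')
    for a,b in((55,80),(90,102),(102,112)):
        k=P[(n<22)&(P[:,2]>a)&(P[:,2]<b)]
        if len(k):print('spray',a,len(k),k.mean(0).round(1),k.min(0).round(1),k.max(0).round(1))
    k=P[(np.hypot(P[:,0]-538,P[:,1]+191)<26)&(P[:,2]>154)&(P[:,2]<160)]
    if len(k):print('ktop',len(k),k.mean(0).round(1),k.min(0).round(1),k.max(0).round(1))
E
python3 look.py 5 576.5 -266
```

```text
9.2 [ 575.59430892 -266.21267544  224.84796655] [-1.79892113e+02 -7.55828807e-02  9.55135174e+01] [ -29.5   13.4   80.8    0.    86.  -125. ] [-0.48096183  0.88201524  0.31380995] 58.07539085467068
rim 290 (array([ 577.1, -265.8]), np.float64(24.4))
spray 55 146 [ 562.7 -267.    68.3] [ 559.7 -282.1   55. ] [ 576.1 -251.5   79.9]
spray 90 297 [ 572.3 -266.2   93.6] [ 563.8 -277.7   90. ] [ 588.6 -253.8  101.8]
spray 102 230 [ 574.5 -266.   108.8] [ 568.3 -273.5  102.2] [ 582.5 -259.   112. ]
ktop 1742 [ 537.6 -191.1  156.7] [ 521.5 -207.2  154. ] [ 555.1 -173.2  159.4]
rim 32 (array([ 578.2, -261.3]), np.float64(17.9))
spray 55 68 [ 577.2 -253.6   67.8] [ 563.6 -266.7   55.9] [ 591.3 -248.1   79.9]
spray 90 35 [ 574.5 -261.    95.2] [ 564.4 -272.5   90.1] [ 584.9 -253.8  101.6]
spray 102 23 [ 574.7 -264.3  107. ] [ 567.5 -272.6  102.3] [ 581.1 -257.4  111.9]
ktop 82 [ 537.2 -188.6  155.7] [ 522.2 -206.3  154. ] [ 552.5 -172.4  158.5]
rim 25 (array([ 579.8, -268.1]), np.float64(22.2))
spray 55 49 [ 589.2 -268.5   68.1] [ 579.1 -283.7   55.3] [ 594.5 -253.    79.8]
spray 90 28 [ 582.8 -269.1   95.1] [ 570.  -279.7   90.1] [ 588.2 -258.4  101.9]
spray 102 21 [ 578.2 -268.2  107.1] [ 569.5 -274.7  103.9] [ 584.3 -261.2  111.4]
ktop 57 [ 541.  -193.1  156.2] [ 525.8 -207.4  154. ] [ 557.4 -177.7  159.3]
```

View pics/w5.png

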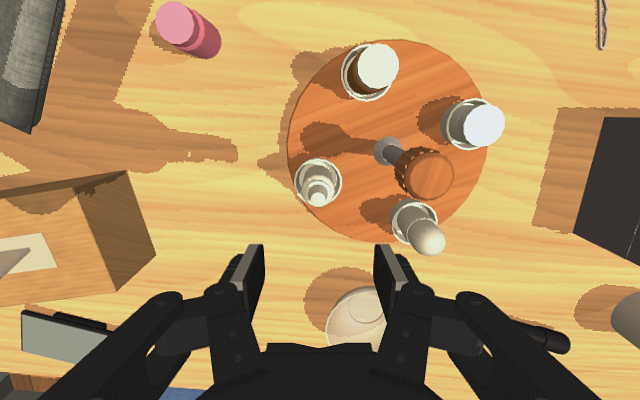

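View pics/d5.png

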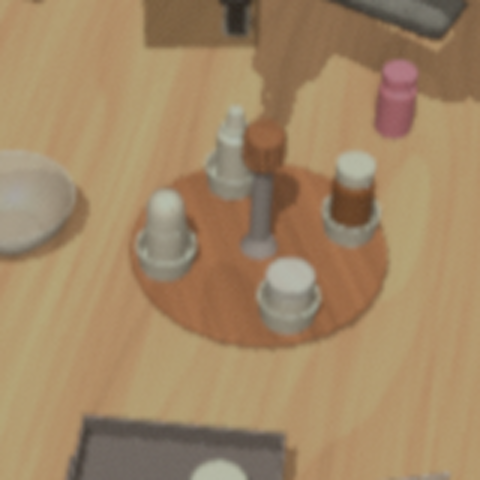

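The spray is upright in its cup. Cup angle is -62.8° about the axis (538,-191). Moving over the knob with a wrist yaw that leaves room for the turn.

Emit:
send_rows(dp=[[-8,15,5],[-16,30,5],[-24,45,5],[-31,60,5],[-38,75.6,5]], rot=[[0,0,-0.14],[0,0,-0.29],[0,0,-0.44],[0,0,-0.59],[0,0,-0.74]])

```text
time: 9.98
tool_pos: [537.6, -190.4, 230.3]
tcp_rot: [-179.9, 0.0, 52.8]
ft_force: [0.4, -0.1, 1.0]
finger_gap: 57.8
```

Emit:
send_rows(dp=[[0,0,0],[0,0,0],[0,0,0],[0,0,0],[0,0,0]], rot=[[0,0,-0.15],[0,0,-0.3],[0,0,-0.45],[0,0,-0.58],[0,0,-0.656]])

```text
time: 10.6
tool_pos: [537.9, -190.8, 230.2]
tcp_rot: [-179.9, 0.1, 15.3]
ft_force: [0.2, 0.3, -0.3]
finger_gap: 58.2
```

Emit:
send_rows(dp=[[0,0,0],[0,0,0],[0,0,0]], rot=[[0,0,0],[0,0,0],[0,0,0]])

```text
time: 10.98
tool_pos: [538.2, -191.0, 231.1]
tcp_rot: [-180.0, 0.0, 15.6]
ft_force: [1.1, 0.2, 0.4]
finger_gap: 58.1
```

```bash
python3 look.py 6 576.5 -266
```

```text
10.975 [ 538.20006236 -190.99291068  231.08617975] [-1.79988338e+02  1.63964609e-02  1.55839235e+01] [-24.7   3.4  91.1  -0.   85.5 -40.3] [1.05388546 0.17881617 0.39129406] 58.14258576382042
rim 198 (array([ 577.2, -267.5]), np.float64(23.8))
spray 55 284 [ 570.9 -254.2   68.1] [ 559.4 -270.2   55. ] [ 589.7 -248.9   79.9]
spray 90 236 [ 573.8 -261.1   93.8] [ 563.7 -276.4   90. ] [ 587.3 -253.9  101.9]
spray 102 189 [ 574.8 -263.3  108.2] [ 568.1 -271.3  102. ] [ 581.8 -257.1  111.6]
ktop 1424 [ 537.9 -189.2  156.5] [ 521.5 -206.9  154. ] [ 554.9 -173.   159. ]
rim 29 (array([ 578.8, -264.4]), np.float64(20.6))
spray 55 67 [ 577.7 -253.5   67.9] [ 563.6 -264.4   55.1] [ 590.8 -247.6   79.8]
spray 90 33 [ 574.5 -261.2   94.7] [ 564.7 -272.7   90.3] [ 586.6 -252.9  101.5]
spray 102 22 [ 575.  -263.3  107. ] [ 569.3 -273.5  102.2] [ 580.8 -256.5  111.3]
ktop 78 [ 537.2 -189.2  156.1] [ 521.6 -207.2  154.1] [ 553.5 -173.5  159.3]
rim 34 (array([ 578.9, -268.6]), np.float64(23.7))
spray 55 47 [ 589.  -270.1   67.9] [ 578.8 -283.7   55.1] [ 596.6 -252.5   79.8]
spray 90 26 [ 581.6 -267.9   94.5] [ 569.  -279.7   90.6] [ 588.  -256.   101.2]
spray 102 23 [ 579.1 -267.6  107.5] [ 570.5 -273.8  102.6] [ 585.9 -261.7  112. ]
ktop 50 [ 542.3 -192.2  156.5] [ 525.9 -208.5  154.2] [ 558.1 -177.4  159.8]
```

View pics/w6.png

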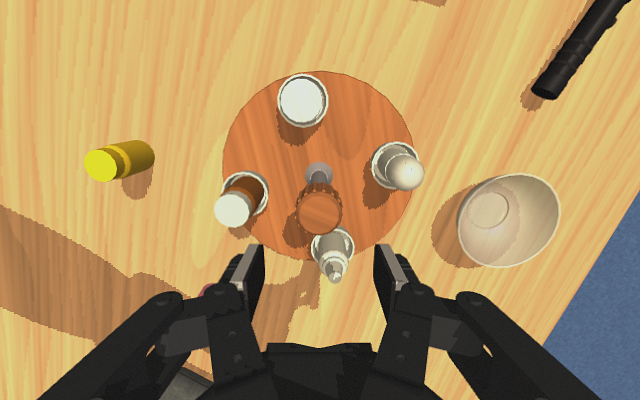

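The knob at (319,212) is centred between the jaws, measured at (538.2,-190.3). Descending and gripping gently.

Emit:
send_rows(dp=[[0,0.3,-25],[0,0.5,-55],[0,0.5,-80],[0,0.5,-93],[0,0.5,-98]], rot=[[0,0,0],[0,0,0],[0,0,0],[0,0,0],[0,0,0]])

```text
time: 11.75
tool_pos: [538.1, -190.4, 132.8]
tcp_rot: [-180.0, 0.0, 15.5]
ft_force: [-0.8, 0.9, 0.1]
finger_gap: 57.7
```

Emit:
send_rows(dp=[[0,0,0],[0,0,0],[0,0,0],[0,0,0],[0,0,0]], rot=[[0,0,0],[0,0,0],[0,0,0],[0,0,0],[0,0,0]], jaw=28, force=30)

```text
time: 12.38
tool_pos: [538.1, -190.9, 134.4]
tcp_rot: [180.0, 0.0, 15.5]
ft_force: [-5.6, -0.4, 3.0]
finger_gap: 35.6
```

Emit:
send_rows(dp=[[0,0,0],[0,0,0],[0,0,0],[0,0,0],[0,0,0]], rot=[[0,0,0.008],[0,0,0.025],[0,0,0.05],[0,0,0.085],[0,0,0.12]])

```text
time: 13.0
tool_pos: [538.0, -190.9, 134.4]
tcp_rot: [180.0, 0.0, 22.5]
ft_force: [-5.3, 0.2, 2.2]
finger_gap: 35.3
```

Emit:
send_rows(dp=[[0,0,0],[0,0,0],[0,0,0],[0,0,0],[0,0,0]], rot=[[0,0,0.036],[0,0,0.072],[0,0,0.108],[0,0,0.144],[0,0,0.18]])

```text
time: 13.62
tool_pos: [538.0, -191.0, 134.4]
tcp_rot: [180.0, 0.0, 32.8]
ft_force: [-5.2, -1.0, 3.0]
finger_gap: 35.1
```

Emit:
send_rows(dp=[[0,0,0],[0,0,0],[0,0,0],[0,0,0],[0,0,0]], rot=[[0,0,0.036],[0,0,0.072],[0,0,0.1],[0,0,0.115],[0,0,0.12]])

```text
time: 14.25
tool_pos: [538.0, -191.0, 134.4]
tcp_rot: [180.0, 0.0, 39.6]
ft_force: [-5.7, -0.3, 2.1]
finger_gap: 34.9
```

```bash
python3 look.py 7 603 -240 | head -1
```

```text
14.25 [ 537.9774499  -190.97918873  134.3505675 ] [1.79985135e+02 4.78781234e-02 3.95953794e+01] [-24.7   7.6  97.   -0.1  75.4 -64.2] [-5.65708497 -0.284219    2.12005402] 34.88991392243702
```

View pics/w7.png

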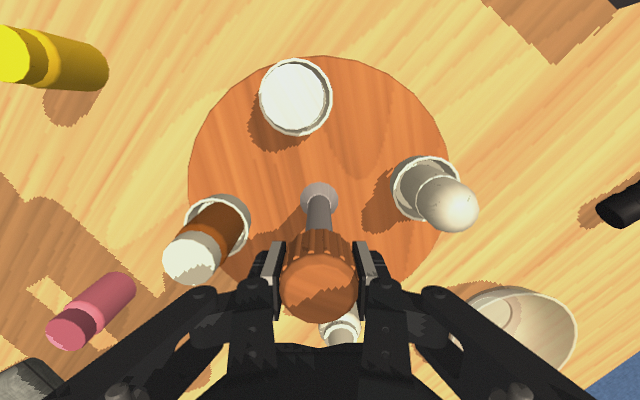

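View pics/d7.png

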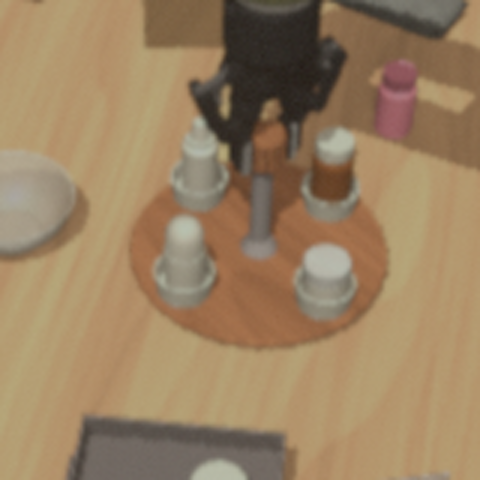

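The turntable follows the grip and everything stands. About 0.676 rad left.

Emit:
send_rows(dp=[[0,0,0],[0,0,0],[0,0,0],[0,0,0],[0,0,0]], rot=[[0,0,0.008],[0,0,0.025],[0,0,0.05],[0,0,0.085],[0,0,0.12]])

```text
time: 15.02
tool_pos: [538.0, -191.0, 134.4]
tcp_rot: [180.0, 0.1, 46.5]
ft_force: [-7.1, -0.2, 2.9]
finger_gap: 35.3
```

Emit:
send_rows(dp=[[0,0,0],[0,0,0],[0,0,0],[0,0,0],[0,0,0]], rot=[[0,0,0.036],[0,0,0.072],[0,0,0.108],[0,0,0.144],[0,0,0.18]])

```text
time: 15.65
tool_pos: [537.9, -191.0, 134.4]
tcp_rot: [180.0, 0.1, 56.8]
ft_force: [-6.2, -0.9, 2.3]
finger_gap: 35.2
```

Emit:
send_rows(dp=[[0,0,0],[0,0,0],[0,0,0],[0,0,0],[0,0,0]], rot=[[0,0,0.036],[0,0,0.072],[0,0,0.108],[0,0,0.144],[0,0,0.18]])

```text
time: 16.27
tool_pos: [537.9, -191.1, 134.3]
tcp_rot: [-180.0, 0.1, 67.1]
ft_force: [-6.2, -1.4, 2.5]
finger_gap: 35.4
```

Emit:
send_rows(dp=[[0,0,0],[0,0,0],[0,0,0],[0,0,0],[0,0,0]], rot=[[0,0,0.036],[0,0,0.07],[0,0,0.1],[0,0,0.125],[0,0,0.14]])

```text
time: 16.9
tool_pos: [537.9, -191.1, 134.4]
tcp_rot: [-180.0, 0.1, 75.1]
ft_force: [-6.7, -0.3, 3.1]
finger_gap: 35.3
```

Emit:
send_rows(dp=[[0,0,0],[0,0,0],[0,0,0],[0,0,0],[0,0,0]], rot=[[0,0,0.012],[0,0,0.022],[0,0,0.03],[0,0,0.035],[0,0,0.036]])

```text
time: 17.52
tool_pos: [537.9, -191.1, 134.4]
tcp_rot: [-180.0, 0.1, 77.2]
ft_force: [-6.8, -0.6, 2.7]
finger_gap: 35.1
```

```bash
python3 look.py 8 623 -191
```

```text
17.525 [ 537.92653415 -191.12963942  134.38969727] [-1.79983666e+02  6.17812203e-02  7.71649611e+01] [-2.470e+01  7.600e+00  9.700e+01 -1.000e-01  7.540e+01 -1.018e+02] [-6.8336343  -0.56260947  2.71037243] 35.05621624275973
rim 0 
spray 55 67 [ 615.7 -180.1   73.8] [ 610.5 -209.1   61.2] [ 625.1 -176.9   79.9]
spray 90 579 [ 616.6 -192.4   94.3] [ 609.9 -205.3   90.1] [ 629.1 -180.7  102. ]
spray 102 34 [ 616.  -192.7  103. ] [ 614.7 -198.5  102. ] [ 617.5 -187.4  104.7]
ktop 4653 [ 535.8 -189.8  156.8] [ 520.8 -212.3  154. ] [ 554.2 -165.7  160. ]
rim 47 (array([ 621.6, -192.5]), np.float64(22.6))
spray 55 88 [ 619.  -182.5   67.1] [ 605.2 -195.1   55. ] [ 637.  -175.2   79.5]
spray 90 42 [ 621.4 -188.2   95.1] [ 610.7 -200.9   90. ] [ 633.6 -180.6  101.8]
spray 102 23 [ 620.9 -191.1  108.1] [ 616.1 -198.7  102.4] [ 626.3 -185.5  111.6]
ktop 34 [ 527.5 -192.8  156.7] [ 522.1 -212.2  154.1] [ 542.7 -165.6  159.8]
rim 26 (array([ 622.3, -193.8]), np.float64(22.9))
spray 55 45 [ 635.5 -198.2   69. ] [ 612.  -211.    56.1] [ 643.3 -181.5   79.8]
spray 90 32 [ 629.7 -195.    94.1] [ 618.7 -204.5   90. ] [ 638.  -181.8  101.9]
spray 102 21 [ 625.9 -194.6  107.7] [ 618.8 -201.4  102.3] [ 631.1 -187.7  111.4]
ktop 61 [ 543.4 -193.4  156.2] [ 528.3 -213.8  154. ] [ 558.7 -173.5  159.5]
```

View pics/w8.png

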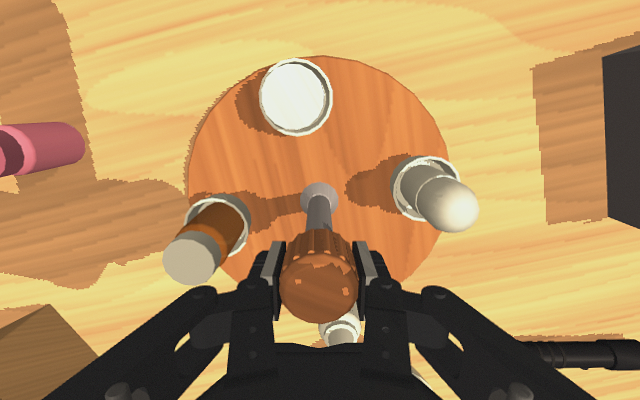

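View pics/d8.png

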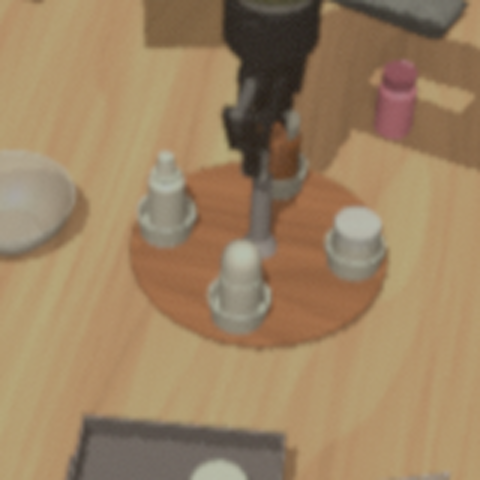

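The spray is about 1–2 mm short of the front line. A small nudge, then settle.

Emit:
send_rows(dp=[[0,0,0],[0,0,0],[0,0,0],[0,0,0],[0,0,0]], rot=[[0,0,0.005],[0,0,0.012],[0,0,0.018],[0,0,0.021],[0,0,0.022]])

```text
time: 18.3
tool_pos: [537.9, -191.1, 134.4]
tcp_rot: [-180.0, 0.1, 78.4]
ft_force: [-5.8, -1.4, 2.4]
finger_gap: 35.0
```

Emit:
send_rows(dp=[[0,0,0],[0,0,0],[0,0,0],[0,0,0],[0,0,0]], rot=[[0,0,0],[0,0,0],[0,0,0],[0,0,0],[0,0,0]])

```text
time: 18.92
tool_pos: [537.9, -191.1, 134.4]
tcp_rot: [-180.0, 0.1, 78.4]
ft_force: [-6.6, -1.5, 2.4]
finger_gap: 35.2
```

```bash
python3 look.py 9 623 -191; python3 -c "
from h import *
save(snap('scene'),'s9.png',(210,130,450,290),3.3);s=r.sense();print(s['qd'].round(2))"
```

```text
18.925 [ 537.88716228 -191.13565844  134.3687422 ] [-1.79975880e+02  6.26350746e-02  7.84210120e+01] [-2.470e+01  7.600e+00  9.700e+01 -1.000e-01  7.540e+01 -1.031e+02] [-6.55376962 -1.47306358  2.37720152] 35.196578529374705
rim 0 
spray 55 65 [ 615.3 -178.    73.7] [ 610.4 -207.1   61.6] [ 624.  -175.    79.9]
spray 90 572 [ 616.6 -190.5   94.3] [ 609.6 -203.3   90. ] [ 628.8 -178.8  101.9]
spray 102 40 [ 616.  -191.3  102.8] [ 614.4 -196.8  102. ] [ 617.3 -186.2  104.2]
ktop 4660 [ 535.8 -189.9  156.8] [ 520.3 -212.2  154. ] [ 553.6 -165.7  160. ]
rim 43 (array([ 622.2, -190.3]), np.float64(22.9))
spray 55 90 [ 618.9 -180.4   67.9] [ 605.2 -195.7   55.3] [ 636.5 -173.9   80. ]
spray 90 34 [ 621.1 -186.6   95. ] [ 612.1 -197.9   90.2] [ 633.6 -179.1  101.3]
spray 102 24 [ 621.3 -189.1  106.9] [ 615.4 -198.   102. ] [ 628.8 -183.6  111.3]
ktop 28 [ 528.4 -191.1  156.4] [ 522.4 -212.8  154. ] [ 540.  -166.6  158.6]
rim 18 (array([ 623.8, -192.1]), np.float64(22.8))
spray 55 45 [ 636.  -197.1   69.4] [ 621.4 -209.2   55.7] [ 642.3 -178.8   79.6]
spray 90 29 [ 630.3 -193.6   94.7] [ 620.  -204.7   90.1] [ 637.9 -183.7  101.9]
spray 102 21 [ 626.4 -194.2  107.1] [ 619.8 -200.1  102.4] [ 632.6 -187.   111.4]
ktop 63 [ 542.9 -192.7  156.2] [ 526.6 -214.8  154. ] [ 560.8 -173.9  160. ]
[-0.08  0.08 -0.    0.09  0.02  0.02]
```

View pics/s9.png

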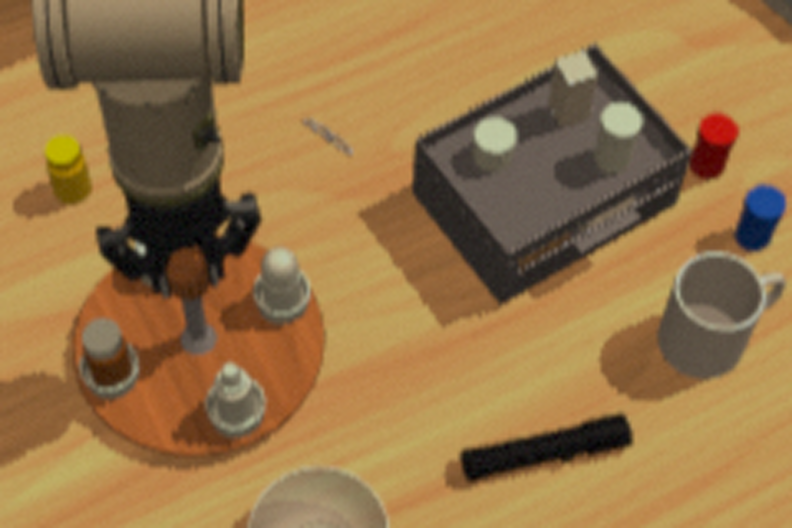

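The spray stands at (623,-191), within 1–2 mm of the line through the axis (y ≈ -191). All jars and tray things are upright and the knob is gripped.

```bash
python3 -c "
from bench import job
print(job.hand_in())"
```

```text
the job is handed in; nothing more can be done
None
```

The spray is standing in the caddy's empty cup at the front, facing the bed, and the job is handed in; it reported no verdict. I lifted it out of the tray, set it in the cup and let go, then gripped the knob at 30 N. I turned the caddy about 63° at no more than roughly 0.3 rad/s and kept hold of the knob.

Last checks, at 18.9 s:
- **Spray:** it is upright at about (623, -191) mm. The caddy axis is at about (538, -191), so it is within about 2 mm of the front line.
- **Knob and arm:** the fingers are closed on the knob at 35 mm and the joints are practically still. A steady side force of about 7 N remains at the wrist, well under the limit.
- **Other things:** the vitamin jar, roll-on and tray things look upright in place in the last scene view. The arm hides the balm pot there, but it stood in its cup in the side view just before the final nudge of about 1°. The mug, torch and hair grip, and the visible part of the bowl, look unmoved.
- **Disagreement:** the cameras differ from each other by 2–4 mm, about what their calibration allows. No check failed.

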